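# Lay out a kaleidoscope kit on its outline boards

## Task

Lay out the parts of one kaleidoscope for assembly: put the bronze eyecup, the chrome turning wheel, the smoked quartz chunk and the maple spacer disc each on the walnut board whose pale inlay has that part's outline, the right way up and centred in the outline, the quartz lying lengthwise along its outline (either end first). Leave the bead jar and the card tube standing where they are.

Things in the scene. Friction and masses are not known exactly. Their poses are not given: they have to be found in the camera images.
- eyecup: loose solid bronze eyecup with a small dark lens in its top, standing upright: round foot flange 52 mm across and 8 mm high, above it a straight barrel 40 mm across up to 36 mm high. About 0.11 kg. Origin: centre of the underside; z up its axis.
- wheel: loose chrome turning wheel lying flat: six-lobed rim 64 mm across the lobes and 12 mm thick, with a plain round hub 20 mm across that rises from the rim's centre to 36 mm above the underside. About 0.14 kg. Origin: centre of the underside; z up the hub's axis, x through one lobe.
- quartz: loose smoked quartz chunk, a dark eight-sided crystal lying on one flat: 72 mm long along its x, with blunt pointed ends (full section over the middle 44 mm), 34 mm wide along its y between two upright side faces, 34 mm high; those side faces are each 14 mm tall, from z = 10 to 24 mm. About 0.12 kg. Origin: centre of the underside; z up.
- spacer: loose maple spacer disc lying flat, 36 mm across and 12 mm thick, with a dark 10 mm dot in its centre (not a hole). About 0.03 kg. Origin: centre of the underside; z up.
- board_eyecup: fixed square dark walnut board, 88 x 88 mm, 8 mm thick, its turn on the bench up to 20 degrees either way; pale maple inlay flush in its top, outline of the eyecup's foot: a plain round of 56 mm, the larger of the two plain rounds. Origin: centre of the underside; z up; the top face is at z = 8 mm and the inlay is centred on it.
- board_wheel: fixed square dark walnut board, 88 x 88 mm, 8 mm thick, its turn on the bench up to 20 degrees either way; pale maple inlay flush in its top, outline of the turning wheel: a six-lobed round 68 mm across. Origin: centre of the underside; z up; the top face is at z = 8 mm and the inlay is centred on it.
- board_quartz: fixed square dark walnut board, 88 x 88 mm, 8 mm thick, its turn on the bench up to 20 degrees either way; pale maple inlay flush in its top, outline of the quartz: a long hexagon with pointed ends, 82 mm along the board's x and 38 mm along its y. Origin: centre of the underside; z up; the top face is at z = 8 mm and the inlay is centred on it.
- board_spacer: fixed square dark walnut board, 88 x 88 mm, 8 mm thick, its turn on the bench up to 20 degrees either way; pale maple inlay flush in its top, outline of the spacer disc: a plain round of 40 mm, the smaller of the two plain rounds. Origin: centre of the underside; z up; the top face is at z = 8 mm and the inlay is centred on it.
- bead_jar: bystander: small amber glass jar with a cork-coloured cap, 34 mm across, 50 mm high, standing loose among the parts. Origin: centre of the underside; z up. A white glue bottle 28 mm across and 62 mm high (not listed) stands among the parts too.
- tube: bystander: unfinished kaleidoscope tube of brown card with a copper band at the foot and a silvery top, 31 mm across, 60 mm high, standing loose among the parts. Origin: centre of the underside; z up.
There are look-alikes about, which are no part of the job. Leave any green look-alike of the board_spacer alone. Of the things that look like the eyecup, the larger one is meant.

How it is judged:
By the outcome, as a careful person would: the job done as asked, in the order asked, and still so for the second after the job is handed in, with the robot touching nothing.
It also fails if it takes over 109 s, if anything falls off the work surface, if the arm or the gripper's body presses on something with over 40 N, if the wrist force passes 120 N, or if a joint passes its speed limit or range.

## Robot

A 6-joint arm with a two-finger parallel gripper is mounted at the origin on the work surface. World frame = base frame: x ahead of the robot, y to its left, z up, the work surface at z = 0. Lengths are in mm, angles in rad, forces in N, time in s.
With the tool pointing down it reaches from about 400 to 925 mm from the base axis. Payload 3.4 kg.
Tool frame: the origin (TCP) lies on the centre line of the jaws, within the pads' length; the fingertips stand 22 mm ahead of it and the grasp point (between the pads) lies 3 mm ahead of it (r.tip_extent is the distance from the TCP to the fingertips, in mm); z points along the fingers, y is the line along which they close (so a half turn about z gives the same grasp; the last joint's range is limited). The gripper opens to 85 mm and grips with 20 to 120 N. Pads are 22 mm wide; open, the fingers measure 114 mm over their backs; the gripper's body (76 mm by 85 mm) begins 54 mm behind the grasp point. The pads swing forward as they close: fully open they stand 13 mm farther back than shut.
Start: joints at [-1.363, 0.307, 1.506, -0, 1.328, -0.073], TCP at [159.874, -552.333, 253.305] pointing down, gripper open.
Joint ranges: [-3.12, 3.12], [-1.05, 2.28], [0.14, 2.33], [-1.42, 4.57], [0.1, 2.73], [-2.68, 2.68]. Speed limits (rad/s): [2.57, 2.57, 3.14, 3.14, 3.14, 3.14].

## Interface

Orientations are given as a 3x3 rotation matrix whose columns are the frame's x, y, z axes.
In Python, from bench import monitor, viewer, job_done, r gives the robot as it stands.
- The arm moves only by the tool arm_command, never from a script. Its argument "increments" is a list of rows, each a list of 5 numbers: the shift along the tool's x, y, z in units of 50 mm (1.0 is 50 mm), then the turn about the tool's z in units of 8 degrees (1.0 is 8 degrees), then the closure, from -1 (fully open) to 1 (shut). In form: [[tx, ty, tz, twist, hand], ...]. A call has 1 to 20 rows; each row is the pose to reach, as a shift and turn from the pose commanded when the call began, along the tool's axes at that moment; what a row does not reach only later rows make up. A row lasts 1/8 s, in which the tool goes at most 62.5 mm and 10.7 degrees, less where a joint would pass 70% of its speed; a pose out of reach is approached as far as the arm can. A call with a gripper value outside its range is refused whole. The fingers move at their own pace and stop on an object; "newtons" is the grip in N (left out, the last holds). Time passes only in rows, so rows that repeat a pose let the fingers close. It gives the time, the measured TCP pose, the force, the opening and the grip force at its end, in the units of the state.
- monitor.observe(): the state, without advancing time (a new reading comes with each control period).
- viewer.read_camera(name): name is "side" or "top"; returns the picture (420x560x3 uint8, red, green, blue); there is no depth.
- viewer.get_calibration(name): a dict with "K" (3x3 intrinsics, pixels), "k1" (the pictures are not rectified: a ray, as slopes to the right and down, at radius r is drawn at 1 + k1 r^2 times it, then the intrinsics apply), "position" and "orientation" of the camera in the world. Camera axes: x right, y down, z forward; pixel columns grow to the right and rows downward; lengths in mm; the calibration is good to about 2 mm. A picture is of the moment at which its call begins. get_calibration takes no time and is no camera call.
- job_done(): hands the job in; it is judged then, once.
The state is a dict: "time_s": time; "qpos": joint angles; "qd": joint speeds; "tau": joint torques, N m; "ee_pos": TCP position; "tool_rot": TCP orientation; "wrist_force": force on the tool from outside, world axes, zero at the start; "wrist_torque": the same for the moment, N m; "grip_width": finger opening in mm; "grasp_force": force on a finger pad.
Only numpy, scipy, OpenCV 4.12 (cv2) and the standard library are available. Lean on these libraries where they do the work, as an engineer would, in place of code of your own. Each camera call takes 0.05 s, during which the arm holds its last target. There are 200 camera calls.

## Working session

There is one attempt and no reset: what is moved stays moved. The work goes in short steps, Python scripts to look and compute and a tool call to move; the robot and the scene stay as the last step left them, time stands still between calls to the robot, and variables do not carry over. Pictures are saved under pics/ and viewed, at most 15 in all, crops included, and the job is handed in when it is done.

Besides the shell and the picture viewer there is one more tool, called after "Request:" as name([rows], argument=value, ...), one row to a line, values as JSON. arm_command: Moves the arm, as the interface text tells. Its arguments: {"type":"object","properties":{"increments":{"type":"array"},"newtons":{"type":"number"}},"required":["increments"]}

```bash
mkdir -p pics
python3 - <<'E'
from bench import monitor, viewer, r
import cv2
for n in("top","side"):
    cv2.imwrite(f"pics/{n}0.png",cv2.resize(viewer.read_camera(n)[:,:,::-1],(800,600),interpolation=cv2.INTER_CUBIC))
    c=viewer.get_calibration(n);print(c)
s=monitor.observe();print(s["ee_pos"],s["tool_rot"],s["time_s"],s["grip_width"],r.tip_extent)
E
```

```text
{'K': array([[496.57772987,   0.        , 283.32928559],
       [  0.        , 496.57772987, 216.51511677],
       [  0.        ,   0.        ,   1.        ]]), 'k1': 0.025261961434316707, 'position': array([ 225.91384711,   51.1982431 , 1324.92284192]), 'orientation': array([[ 2.35745769e-02, -9.81263844e-01,  1.91221096e-01],
       [-9.99721993e-01, -2.32197468e-02,  4.09643615e-03],
       [ 4.20420743e-04, -1.91264507e-01, -9.81538441e-01]])}
{'K': array([[517.40924271,   0.        , 278.48817214],
       [  0.        , 517.40924271, 205.53530762],
       [  0.        ,   0.        ,   1.        ]]), 'k1': 0.017276147672260808, 'position': array([-177.13287174,  638.69276384,  744.47982941]), 'orientation': array([[-0.67816067, -0.44854626,  0.58215493],
       [-0.73489283,  0.40793032, -0.54177983],
       [ 0.00553467, -0.79523525, -0.60627573]])}
[ 159.74757635 -551.73332777  252.47255759] [[ 9.60561788e-01  2.78066364e-01 -3.86226964e-04]
 [ 2.78066598e-01 -9.60560053e-01  1.83061240e-03]
 [ 1.38037540e-04 -1.86581313e-03 -9.99998250e-01]] 0.1 85.66680645590837 22.0
```

View pics/top0.png

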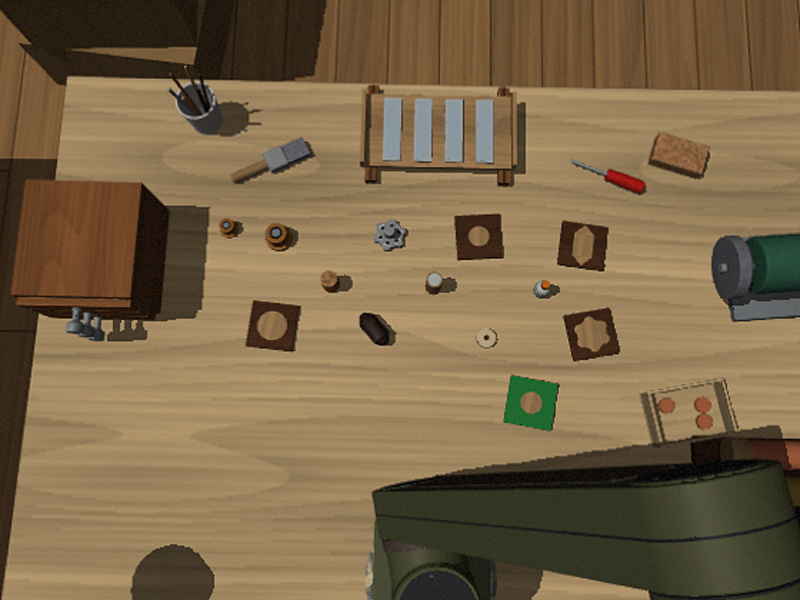

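View pics/side0.png

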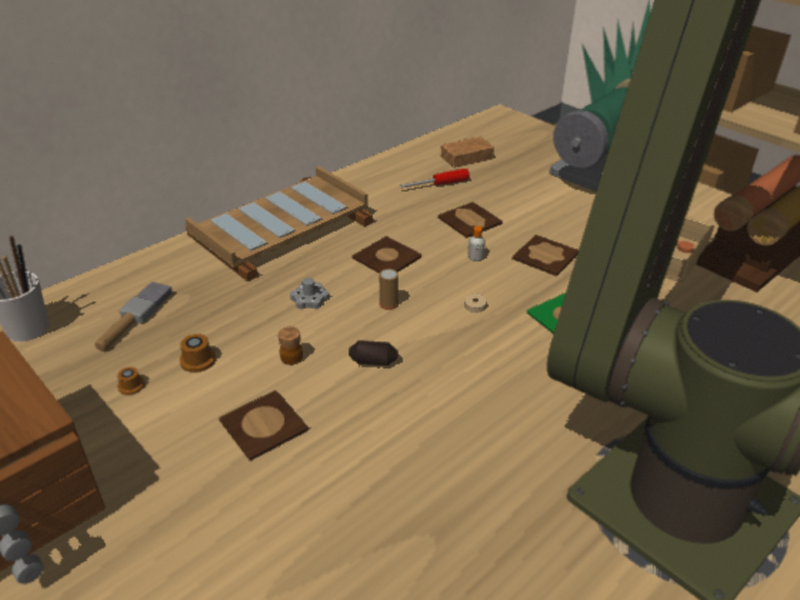

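```bash
cat > h.py <<'E'
import numpy as np, cv2
from bench import monitor, viewer, r
def ray(n,u,v):
    c=viewer.get_calibration(n);K=c["K"];k=c["k1"]
    p=cv2.undistortPoints(np.array([[[u,v]]],float),K,np.array([k,0,0,0,0.]))[0,0]
    return c["position"],c["orientation"]@np.array([p[0],p[1],1])
def at(n,u,v,z):
    o,d=ray(n,u,v);return (o+d*(z-o[2])/d[2])[:2]
def crop(n,name,x0,y0,w,h,s):
    im=viewer.read_camera(n)[y0:y0+h,x0:x0+w,::-1]
    im=cv2.resize(im,None,fx=s,fy=s,interpolation=cv2.INTER_CUBIC)
    for x in range(-(-x0//10)*10,x0+w,10):
        cv2.line(im,(int((x-x0+.5)*s),0),(int((x-x0+.5)*s),4 if x%50 else 14),(0,0,255),1)
        if x%20==0: cv2.putText(im,str(x),(int((x-x0+.5)*s)-10,24),0,.35,(0,0,255),1)
    for y in range(-(-y0//10)*10,y0+h,10):
        cv2.line(im,(0,int((y-y0+.5)*s)),(6,int((y-y0+.5)*s)),(0,0,255),1); cv2.putText(im,str(y),(8,int((y-y0+.5)*s)+4),0,.35,(0,0,255),1)
    cv2.imwrite(f"pics/{name}.png",im)
E
python3 - <<'E'
from h import *
crop("top","tl",150,145,150,112,5)
crop("top","tr",300,145,150,112,5)
im=viewer.read_camera("top")
hsv=cv2.cvtColor(im,cv2.COLOR_RGB2HSV)
# boards: dark walnut
m=((hsv[:,:,2]<95)).astype(np.uint8)
cs,_=cv2.findContours(m,cv2.RETR_CCOMP,cv2.CHAIN_APPROX_NONE)
for c in cs:
    (x,y),(w,h),a=cv2.minAreaRect(c)
    if 150<x<450 and 140<y<300 and 20<w<60 and 20<h<60 and y<258:
        pts=cv2.boxPoints(((x,y),(w,h),a)); W=[at("top",*p,8) for p in pts]
        e=W[1]-W[0]; print("board",x,y,w,h,np.mean(W,0).round(1),np.degrees(np.arctan2(e[1],e[0])).round(1)%90)
        # inlay: bright blob inside
        mm=np.zeros_like(m);cv2.drawContours(mm,[cv2.convexHull(c)],-1,1,-1)
        mm=cv2.erode(mm,np.ones((5,5)))
        b=(hsv[:,:,2]>120)&(mm>0);ys,xs=np.nonzero(b)
        wp=np.array([at("top",u,v,8) for u,v in zip(xs,ys)])
        ev,V=np.linalg.eigh(np.cov(wp.T));ax=V[:,1]
        print("  inlay",len(xs),wp.mean(0).round(1),np.degrees(np.arctan2(ax[1],ax[0])).round(1)%180,(4*np.sqrt(ev)).round(1))
E
```

```text
board 413.7818908691406 233.5973358154297 33.30885314941406 34.930850982666016 [ 444.4 -293.8] 11.5
  inlay 390 [ 444.8 -293.6] 176.5 [60.5 61.1]
board 413.9588623046875 233.53529357910156 24.40467643737793 26.357053756713867 [ 444.5 -294.3] 41.3
  inlay 333 [ 444.7 -294.1] 122.8 [54.7 56.7]
board 190.83078002929688 227.85385131835938 34.605690002441406 32.497100830078125 [445.8 304.5] 86.8
  inlay 316 [446.7 306.3] 166.7 [54.  54.7]
board 190.0 227.5 22.0 21.0 [446.6 306.7] 3.7
  inlay 247 [446.5 307.1] 32.0 [47.3 49. ]
board 407.87994384765625 171.83999633789062 33.941123962402344 31.39554214477539 [ 615.8 -282.2] 81.3
  inlay 284 [ 617.2 -281.6] 173.2 [38.9 73.2]
board 335.064208984375 165.52725219726562 31.00200843811035 32.99811553955078 [629.2 -82.4] 5.099999999999994
  inlay 148 [630.7 -81.3] 85.8 [38.2 39.2]
```

View pics/tl.png

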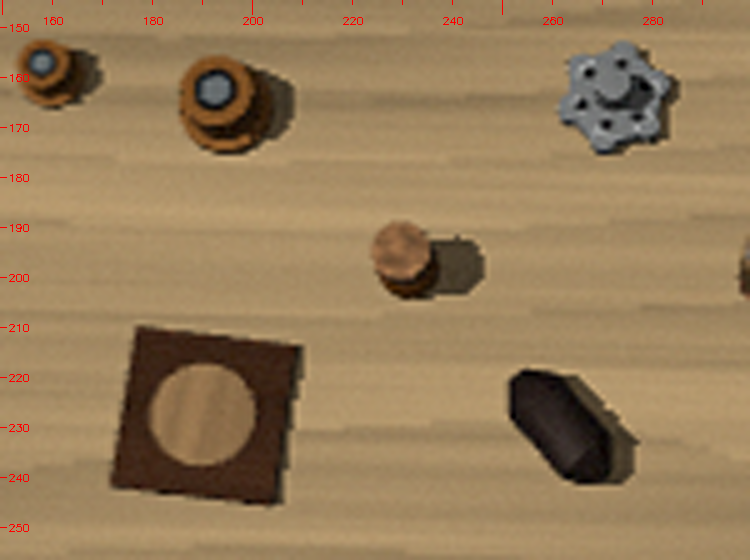

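View pics/tr.png

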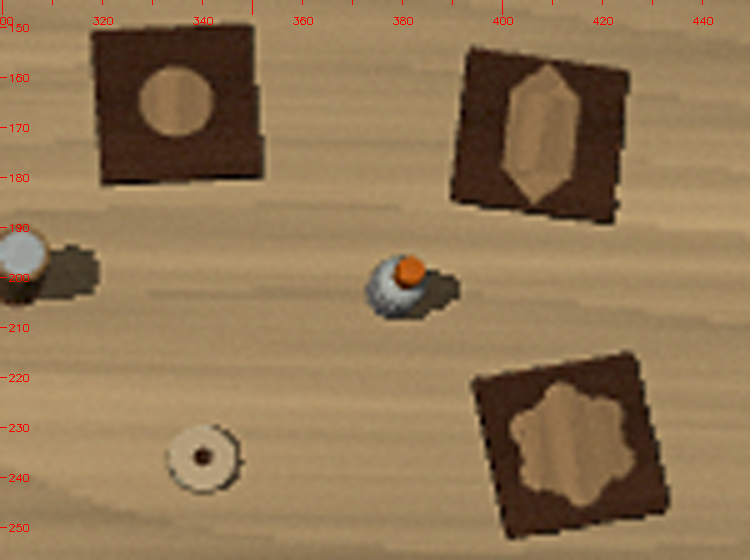

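Run:
```python
from h import *
P=lambda cx,cy,x0=150:(cx/5+x0-.5,cy/5+145-.5)
W=lambda cx,cy,z,x0=150:at("top",*P(cx,cy,x0),z).round(1)
for n,a in dict(eyecup=(215,89,36),small=(42,62,22),hub=(618,82,36),jar=(401,249,50),dot=(203,457,12,300),tube=(22,255,60,300),glue=(410,270,62,300),qa=(516,380,17),qb=(605,478,17)).items(): print(n,W(*a))
for b,c in dict(eye=[(136,326),(302,346),(281,503),(110,486)],quartz=[(468,47),(630,71),(613,223),(450,200)],wheel=[(472,380),(634,352),(668,510),(508,538)],sp=[(92,31),(253,24),(263,178),(101,184)]).items():
    w=np.array([W(*p,8,150 if b=="eye" else 300) for p in c]);print(b,w.mean(0).round(1),[np.degrees(np.arctan2(*(w[(i+1)%4]-w[i])[::-1])).round(1) for i in range(4)],[np.linalg.norm(w[(i+1)%4]-w[i]).round(0) for i in range(4)])
im=viewer.read_camera("top");big=cv2.resize(im,None,fx=4,fy=4,interpolation=cv2.INTER_CUBIC);hsv=cv2.cvtColor(big,cv2.COLOR_RGB2HSV)
def six(mask,x0,y0,x1,y1,z,ctr=None):
    m=np.zeros_like(mask);m[y0*4:y1*4,x0*4:x1*4]=mask[y0*4:y1*4,x0*4:x1*4]
    c=max(cv2.findContours(m,cv2.RETR_EXTERNAL,cv2.CHAIN_APPROX_NONE)[0],key=cv2.contourArea)
    mm=np.zeros_like(m);cv2.drawContours(mm,[c],-1,1,-1);ys,xs=np.nonzero(mm)
    g=lambda u,v:at("top",(u+.5)/4-.5,(v+.5)/4-.5,z)
    M=np.array([g(u,v) for u,v in zip(xs,ys)]);ce=M.mean(0)
    w=np.array([g(*p) for p in c[:,0]])-ce;th=np.arctan2(w[:,1],w[:,0]);R=np.hypot(*w.T)
    t=np.linspace(-np.pi,np.pi,720);o=np.argsort(th);Rr=np.interp(t,th[o],R[o],period=2*np.pi)
    F=np.sum(Rr*np.exp(-6j*t));ev,V=np.linalg.eigh(np.cov(M.T));ax=V[:,1]
    print(ce.round(1),"lobe",np.degrees(-np.angle(F)/6).round(1),abs(F)/360,"axis",np.degrees(np.arctan2(ax[1],ax[0])).round(1)%180,(4*np.sqrt(ev)).round(1),R.max().round(1))
    cv2.drawContours(big,[c],-1,(255,0,0),1)
h,s,v=[hsv[:,:,i].astype(int) for i in range(3)]
print("wheel");six((s<60).astype(np.uint8),255,148,288,178,12)
print("wboard");six((v>110).astype(np.uint8),400,219,428,248,8)
print("qboard");six((v>110).astype(np.uint8),399,156,417,187,8)
print("eboard");six((v>110).astype(np.uint8),178,216,203,240,8)
print("sboard");six((v>110).astype(np.uint8),326,156,344,175,8)
print("quartz");six((v<65).astype(np.uint8),248,214,280,246,17)
print("spacer");six((s<75).astype(np.uint8),330,226,350,246,12)
b=cv2.cvtColor(big,cv2.COLOR_RGB2BGR)
cv2.imwrite("pics/c.png",np.vstack([np.hstack([b[140*4:184*4,240*4:300*4],b[212*4:256*4,240*4:300*4],b[212*4:256*4,395*4:455*4]]),np.hstack([b[140*4:184*4,395*4:455*4],b[216*4:260*4,170*4:230*4],b[216*4:260*4,315*4:375*4]])]))
crop("side","s0",120,180,220,120,3.6)
```

```text
eyecup [620.2 305.1]
small [637.5 403. ]
hub [629.4  87.8]
jar [530.6 199.3]
dot [432.5 -96.2]
tube [529.6   4. ]
glue [ 525.8 -198.3]
qa [467.9 138.4]
qb [416.   89.2]
eye [446.6 304.2] [np.float64(-95.6), np.float64(175.5), np.float64(85.6), np.float64(-5.4)] [np.float64(91.0), np.float64(86.0), np.float64(92.0), np.float64(88.0)]
quartz [ 616.6 -281.3] [np.float64(-97.6), np.float64(172.2), np.float64(82.9), np.float64(-7.4)] [np.float64(90.0), np.float64(87.0), np.float64(89.0), np.float64(88.0)]
wheel [ 444.6 -293.4] [np.float64(-78.8), np.float64(-169.9), np.float64(101.3), np.float64(11.6)] [np.float64(89.0), np.float64(87.0), np.float64(87.0), np.float64(87.0)]
sp [629.7 -82.1] [np.float64(-86.1), np.float64(-176.5), np.float64(93.5), np.float64(3.9)] [np.float64(89.0), np.float64(88.0), np.float64(89.0), np.float64(88.0)]
wheelTraceback (most recent call last):
  File "<stdin>", line 20, in <module>
  File "<stdin>", line 13, in six
  File "<stdin>", line 12, in <lambda>
  File "h.py", line 8, in at
    o,d=ray(n,u,v);return (o+d*(z-o[2])/d[2])[:2]
        ~~~^^^^^^^
  File "h.py", line 4, in ray
    c=viewer.get_calibration(n);K=c["K"];k=c["k1"]
ValueError: time passes only in moves, steps and waits
```

Cache the calibration and re-run.

```bash
sed -i 's/^def ray/CAL={n:viewer.get_calibration(n) for n in ("top","side")}\ndef ray/; s/c=viewer.get_calibration(n);K/c=CAL[n];K/' h.py
cat >> h.py <<'E'
def blob(img,cond,x0,y0,x1,y1,z):
    "outline of the largest region meeting cond(h,s,v) in a window of the top picture: centre, lobe phase, long axis at height z"
    w=cv2.resize(img[y0:y1,x0:x1],None,fx=4,fy=4,interpolation=cv2.INTER_CUBIC)
    m=cond(*[a.astype(int) for a in cv2.split(cv2.cvtColor(w,cv2.COLOR_RGB2HSV))]).astype(np.uint8)
    c=max(cv2.findContours(m,cv2.RETR_EXTERNAL,cv2.CHAIN_APPROX_NONE)[0],key=cv2.contourArea)
    mm=np.zeros_like(m);cv2.drawContours(mm,[c],-1,1,-1);ys,xs=np.nonzero(mm)
    g=lambda u,v:at("top",(u+.5)/4-.5+x0,(v+.5)/4-.5+y0,z)
    M=np.array([g(u,v) for u,v in zip(xs,ys)]);ce=M.mean(0)
    q=np.array([g(*p) for p in c[:,0]])-ce;th=np.arctan2(q[:,1],q[:,0]);R=np.hypot(*q.T)
    t=np.linspace(-np.pi,np.pi,720,endpoint=False);o=np.argsort(th);F=np.sum(np.interp(t,th[o],R[o],period=2*np.pi)*np.exp(-6j*t))
    ev,V=np.linalg.eigh(np.cov(M.T));ax=V[:,1]
    print(ce.round(1),"lobe %.1f"%np.degrees(-np.angle(F)/6),"axis %.1f"%(np.degrees(np.arctan2(ax[1],ax[0]))%180),(4*np.sqrt(ev)).round(1))
    cv2.drawContours(w,[c],-1,(255,0,0),1);return cv2.resize(w[:,:,::-1],(190,190))
E
python3 - <<'E'
from h import *
im=viewer.read_camera("top");T=[]
for n,a in {"wheel":(lambda h,s,v:s<60,255,148,288,178,12),"wboard":(lambda h,s,v:v>105,400,219,428,248,8),"qboard":(lambda h,s,v:v>105,399,156,417,187,8),"eboard":(lambda h,s,v:v>105,178,216,203,240,8),"sboard":(lambda h,s,v:v>105,326,156,344,175,8),"quartz":(lambda h,s,v:v<65,248,214,280,246,17),"spacer":(lambda h,s,v:(s<85)&(v>100),330,226,350,246,12),"cup":(lambda h,s,v:(s<110)&(v>70),186,156,199,169,36)}.items():
    print(n,end=" ");T.append(blob(im,*a))
cv2.imwrite("pics/c.png",np.vstack([np.hstack(T[:4]),np.hstack(T[4:])]))
crop("side","s0",120,180,220,120,3.6)
E
```

```text
wheel [628.   90.3] lobe -11.6 axis 6.7 [58.8 60. ]
wboard [ 444.6 -294. ] lobe 11.5 axis 21.7 [61.7 62.1]
qboard [ 617.1 -281.8] lobe -7.5 axis 172.6 [39.8 75.4]
eboard [446.6 306.8] lobe -22.8 axis 29.6 [55.3 55.7]
sboard [630.9 -81.5] lobe -8.6 axis 115.2 [39.2 39.5]
quartz [442.6 112.2] lobe -10.9 axis 43.0 [38.  77.8]
spacer [431.6 -95.8] lobe 3.0 axis 133.3 [34.1 36.4]
cup [619.8 304.8] lobe 0.7 axis 115.6 [15.3 16.4]
```

View pics/c.png

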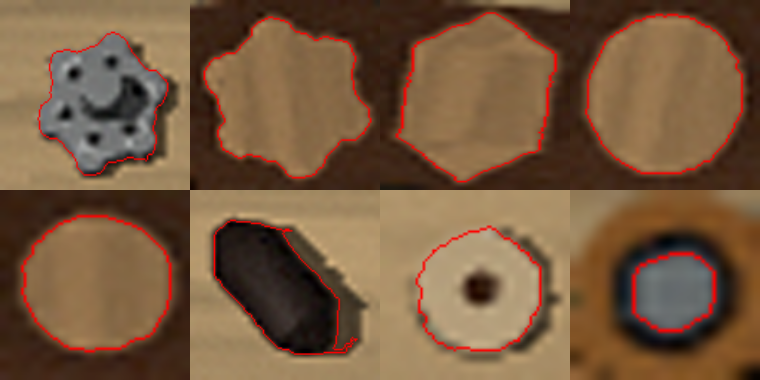

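View pics/s0.png

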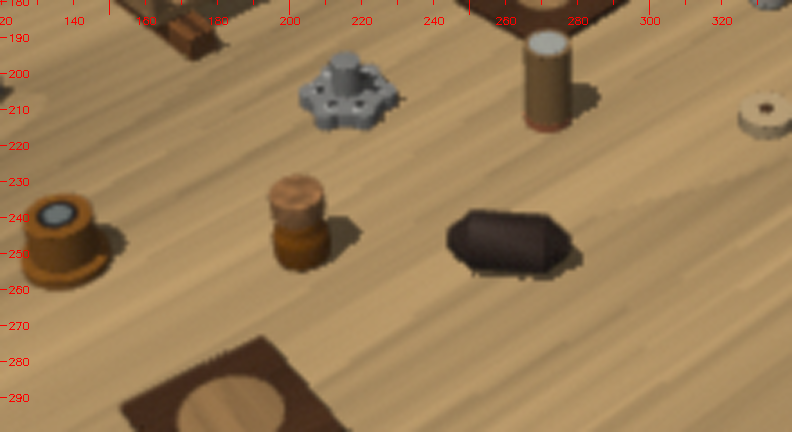

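Run:
```python
from h import *
S=lambda cx,cy:(cx/3.6+120-.5,cy/3.6+180-.5)
for n,p,z in [("hub",(345,60),36),("cup",(58,214),36),("dot",(766,107),12),("jar",(297,187),50),("tube",(548,43),60),("qc",(509,243),17),("ql",(447,236),17),("qr",(571,243),17),("eboard",(232,415),8)]: print(n,at("side",*S(*p),z).round(1))
```

```text
hub [627.6  89.3]
cup [618.6 302.4]
dot [432.1 -98.5]
jar [531.3 195.6]
tube [529.1   2.7]
qc [440.8 113.2]
ql [469.9 136. ]
qr [416.5  86.5]
eboard [444.9 304.9]
```

```bash
cat >> h.py <<'E'
def go(x,y,z,psi):
    s=monitor.observe();R=np.array(s["tool_rot"]);p=np.array(s["ee_pos"]);yaw=np.degrees(np.arctan2(R[1,0],R[0,0]))
    c,q=np.cos(np.radians(yaw)),np.sin(np.radians(yaw));Ri=np.array([[c,q,0],[q,-c,0],[0,0,-1]])
    d=Ri.T@(np.array([x,y,z])-p)/50
    print("inc",d.round(3),"twist %.3f"%(-((psi-yaw+180)%360-180)/8))
def st():
    s=monitor.observe();R=s["tool_rot"];print("t %.2f"%s["time_s"],np.round(s["ee_pos"],1),"yaw %.2f"%np.degrees(np.arctan2(R[1][0],R[0][0])),"w %.1f F %.1f"%(s["grip_width"],s["grasp_force"]))
E
python3 -c "
from h import *
go(619.5,304,150,90)"
```

```text
inc [ 13.592 -13.894   2.063] twist -9.232
```

Request:
arm_command([
  [13.59,-13.89,1.0,-9.23,-1],
  [13.59,-13.89,1.0,-9.23,-1],
  [13.59,-13.89,1.0,-9.23,-1],
  [13.59,-13.89,1.0,-9.23,-1],
  [13.59,-13.89,1.0,-9.23,-1],
  [13.59,-13.89,1.0,-9.23,-1],
  [13.59,-13.89,1.0,-9.23,-1],
  [13.59,-13.89,1.0,-9.23,-1],
  [13.59,-13.89,1.0,-9.23,-1],
  [13.59,-13.89,1.0,-9.23,-1],
  [13.59,-13.89,1.0,-9.23,-1],
  [13.59,-13.89,1.0,-9.23,-1],
  [13.59,-13.89,1.0,-9.23,-1],
  [13.59,-13.89,1.0,-9.23,-1],
  [13.59,-13.89,1.0,-9.23,-1],
  [13.59,-13.89,1.0,-9.23,-1],
  [13.59,-13.89,1.0,-9.23,-1],
  [13.59,-13.89,1.0,-9.23,-1],
  [13.59,-13.89,1.0,-9.23,-1],
  [13.59,-13.89,1.0,-9.23,-1],
])

```text
time_s: 2.9
ee_pos: [619.2, 302.6, 203.8]
tool_rot: [[0.002, 1.0, 0.0], [1.0, -0.002, -0.0], [-0.0, 0.0, -1.0]]
wrist_force: [-0.2, 0.4, -0.4]
grip_width: 85.7
grasp_force: 0.0
```

Request:
arm_command([
  [0.03,0,1.2,0,-1],
  [0.03,0,2.2,0,-1],
  [0.03,0,3.0,0,-1],
  [0.03,0,3.42,0,-1],
  [0.03,0,3.42,0,-1],
  [0.03,0,3.42,0,1],
  [0.03,0,3.42,0,1],
  [0.03,0,3.42,0,1],
  [0.03,0,3.42,0,1],
  [0.03,0,3.42,0,1],
  [0.03,0,3.42,0,1],
  [0.03,0,3.42,0,1],
  [0.03,0,3.42,0,1],
], newtons=80)

```text
time_s: 4.53
ee_pos: [620.7, 305.8, 34.5]
tool_rot: [[0.0, 1.0, 0.003], [1.0, -0.0, 0.001], [0.001, 0.003, -1.0]]
wrist_force: [-0.8, -0.1, 6.9]
grip_width: 38.0
grasp_force: 81.0
```

```bash
python3 -c "
from h import *
st();go(446.1,305.8,41,90)"
```

```text
t 4.53 [620.7 305.8  34.5] yaw 89.99 w 38.0 F 81.0
inc [ 0.    -3.492 -0.131] twist -0.001
```

Request:
arm_command([
  [0,0,-0.5,0,1],
  [0,0,-1.2,0,1],
  [0,-0.5,-1.5,0,1],
  [0,-1.2,-1.5,0,1],
  [0,-2.0,-1.5,0,1],
  [0,-2.8,-1.5,0,1],
  [0,-3.3,-1.5,0,1],
  [0,-3.49,-1.5,0,1],
  [0,-3.49,-1.5,0,1],
  [0,-3.49,-1.5,0,1],
  [0,-3.49,-1.5,0,1],
])

```text
time_s: 5.9
ee_pos: [446.2, 305.4, 107.3]
tool_rot: [[0.001, 1.0, 0.001], [1.0, -0.001, 0.0], [0.0, 0.001, -1.0]]
wrist_force: [-0.1, -0.7, -1.0]
grip_width: 38.1
grasp_force: 80.4
```

```bash
python3 -c "
from h import *
st();go(446.1,305.8,42.5,90)
crop('side','s1',80,160,160,150,4)"
```

```text
t 5.90 [446.2 305.4 107.3] yaw 89.95 w 38.1 F 80.4
inc [ 0.007 -0.002  1.296] twist -0.006
```

View pics/s1.png

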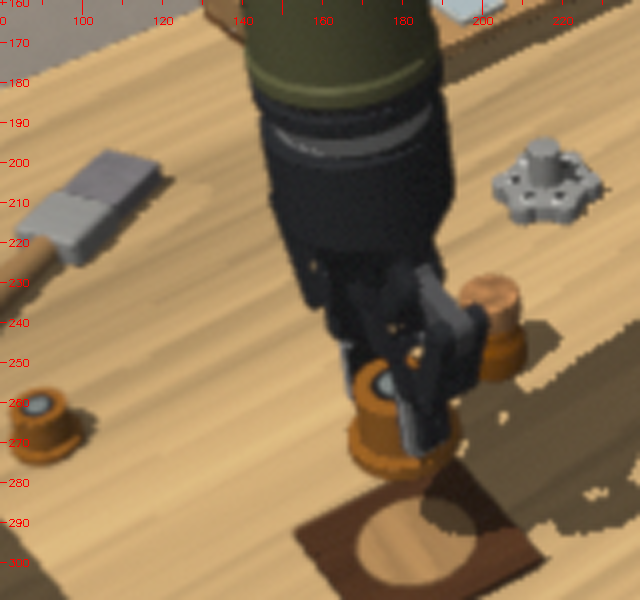

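Request:
arm_command([
  [0,0,0.6,0,1],
  [0,0,1.1,0,1],
  [0,0,1.25,0,1],
  [0,0,1.28,0,1],
  [0,0,1.28,0,1],
  [0,0,1.28,0,1],
  [0,0,1.28,0,0.2],
  [0,0,1.28,0,-0.3],
  [0,0,1.28,0,-1],
  [0,0,1.28,0,-1],
  [0,0,1.28,0,-1],
  [0,0,0.8,0,-1],
  [0,0,-0.2,0,-1],
  [0,0,-1.0,0,-1],
  [0,0,-1.2,0,-1],
  [0,0,-1.2,0,-1],
])

```text
time_s: 7.95
ee_pos: [445.0, 305.3, 167.6]
tool_rot: [[0.0, 1.0, 0.001], [1.0, -0.0, 0.001], [0.001, 0.001, -1.0]]
wrist_force: [-0.9, -0.3, 0.0]
grip_width: 85.3
grasp_force: 0.0
```

```bash
python3 -c "
from h import *
st();go(628.5,88.8,167,90)"
```

```text
t 7.95 [445.  305.3 167.6] yaw 89.99 w 85.3 F 0.0
inc [-4.329  3.671  0.012] twist -0.002
```

Request:
arm_command([
  [-0.7,0.6,0,0,-1],
  [-1.5,1.3,0,0,-1],
  [-2.3,2.0,0,0,-1],
  [-3.1,2.7,0,0,-1],
  [-3.9,3.3,0,0,-1],
  [-4.33,3.67,0,0,-1],
  [-4.33,3.67,0,0,-1],
  [-4.33,3.67,0,0,-1],
  [-4.33,3.67,0.8,0,-1],
  [-4.33,3.67,0.8,0,-1],
  [-4.33,3.67,0.8,0,-1],
])

```text
time_s: 9.32
ee_pos: [627.9, 89.9, 127.9]
tool_rot: [[-0.001, 1.0, -0.0], [1.0, 0.001, 0.0], [0.0, -0.0, -1.0]]
wrist_force: [0.2, -0.1, -0.4]
grip_width: 85.0
grasp_force: 0.0
```

```bash
python3 -c "
from h import *
st()
crop('top','t2',150,140,150,112,5)
im=viewer.read_camera('top')
blob(im,lambda h,s,v:(s<110)&(v>70),178,214,202,236,44)"
```

```text
t 9.32 [627.9  89.9 127.9] yaw 90.07 w 85.0 F 0.0
[448.4 301.5] lobe 0.5 axis 78.5 [67.2 72.7]
```

View pics/t2.png

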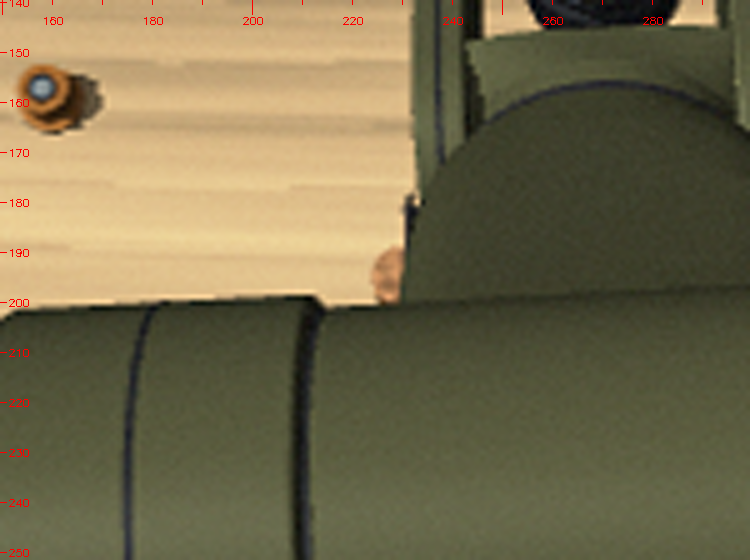

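Request:
arm_command([
  [0,0,0.8,0,-1],
  [0,0,1.4,0,-1],
  [0,0,1.7,0,-1],
  [0,0,1.7,0,-1],
  [0,0,1.7,0,1],
  [0,0,1.7,0,1],
  [0,0,1.7,0,1],
  [0,0,1.7,0,1],
  [0,0,1.7,0,1],
  [0,0,1.7,0,1],
  [0,0,1.7,0,1],
  [0,0,1.7,0,1],
  [0,0,1.7,0,1],
])

```text
time_s: 11.05
ee_pos: [628.8, 88.8, 43.3]
tool_rot: [[0.0, 1.0, 0.001], [1.0, -0.0, 0.0], [0.0, 0.001, -1.0]]
wrist_force: [-1.0, 0.2, 5.5]
grip_width: 17.0
grasp_force: 78.1
```

```bash
python3 -c "
from h import *
st()
crop('side','s3',160,120,130,110,5)"
```

```text
t 11.05 [628.8  88.8  43.3] yaw 89.98 w 17.0 F 78.1
```

View pics/s3.png

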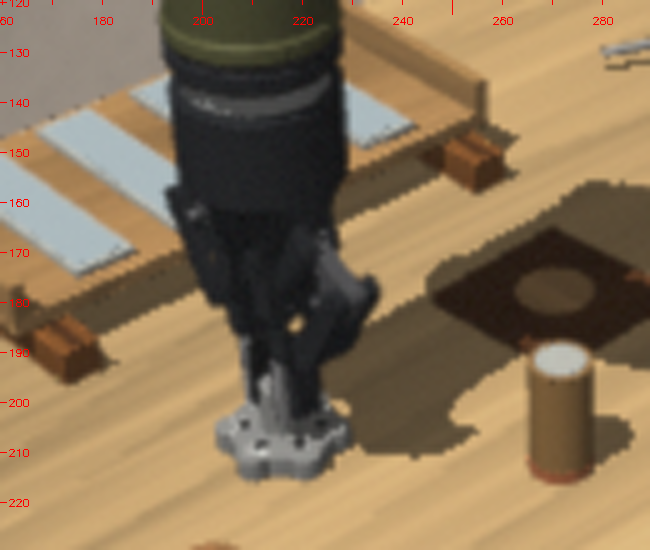

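Request:
arm_command([
  [0,0,-0.6,0,1],
  [0,0,-1.4,0,1],
  [-0.5,-0.25,-1.95,-0.3,1],
  [-1.3,-0.65,-1.95,-0.6,1],
  [-2.1,-1.05,-1.95,-0.9,1],
  [-2.9,-1.45,-1.95,-1.2,1],
  [-3.7,-1.85,-1.95,-1.5,1],
  [-4.5,-2.2,-1.95,-1.8,1],
  [-5.3,-2.6,-1.95,-2.1,1],
  [-6.1,-3.0,-1.95,-2.4,1],
  [-6.9,-3.4,-1.95,-2.7,1],
  [-7.4,-3.6,-1.95,-2.89,1],
  [-7.67,-3.69,-1.95,-2.89,1],
  [-7.67,-3.69,-1.95,-2.89,1],
  [-7.67,-3.69,-1.95,-2.89,1],
  [-7.67,-3.69,-1.95,-2.89,1],
])

```text
time_s: 13.1
ee_pos: [444.1, -293.6, 139.7]
tool_rot: [[-0.394, 0.919, -0.0], [0.919, 0.394, 0.001], [0.001, 0.0, -1.0]]
wrist_force: [-0.4, 0.1, -1.5]
grip_width: 16.8
grasp_force: 78.4
```

```bash
python3 -c "
from h import *
st()
crop('top','t4',170,130,270,150,2.9)
im=viewer.read_camera('top')
blob(im,lambda h,s,v:(s<110)&(v>70),183,216,197,230,44)
go(444.1,-295,51.5,113.1)"
```

```text
t 13.10 [ 444.1 -293.6  139.7] yaw 113.18 w 16.8 F 78.4
[445.6 304.7] lobe -29.7 axis 102.9 [16.2 16.6]
inc [-0.021 -0.01   1.766] twist 0.009
```

View pics/t4.png

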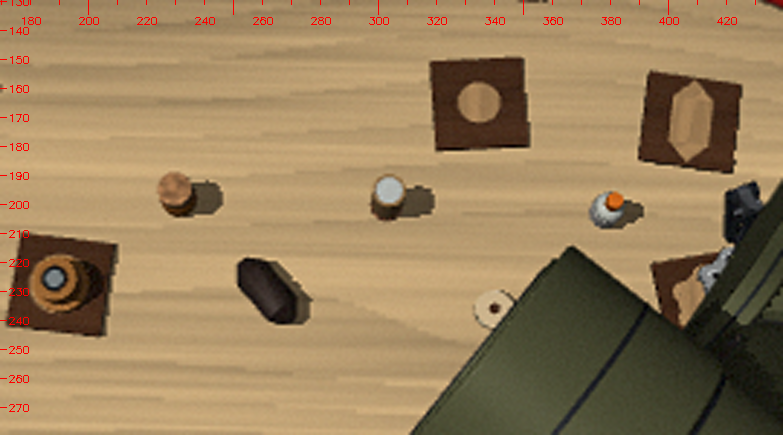

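Request:
arm_command([
  [0.01,0,0.8,0,1],
  [0.01,0,1.5,0,1],
  [0.01,0,1.72,0,1],
  [0.01,0,1.765,0,1],
  [0.01,0,1.765,0,1],
  [0.01,0,1.765,0,1],
  [0.01,0,1.765,0,0.7],
  [0.01,0,1.765,0,0.3],
  [0.01,0,1.765,0,-0.2],
  [0.01,0,1.765,0,-1],
  [0.01,0,1.765,0,-1],
  [0.01,0,1.765,0,-1],
  [0.01,0,1.0,0,-1],
  [0.01,0,0.3,0,-1],
  [0.01,0,-0.4,0,-1],
  [0.01,0,-0.4,0,-1],
])

```text
time_s: 15.2
ee_pos: [445.3, -295.6, 162.7]
tool_rot: [[-0.392, 0.92, 0.005], [0.92, 0.393, -0.004], [-0.006, 0.003, -1.0]]
wrist_force: [0.9, 0.1, -1.5]
grip_width: 85.2
grasp_force: 0.0
```

```bash
python3 -c "
from h import *
st()
go(441.3,113.2,160,43.3)"
```

```text
t 15.20 [ 445.3 -295.6  162.7] yaw 113.11 w 85.2 F 0.0
inc [7.551 3.134 0.053] twist 8.726
```

Request:
arm_command([
  [0.8,0.34,0,1,-1],
  [1.7,0.7,0,2,-1],
  [2.6,1.1,0,3,-1],
  [3.5,1.47,0,4,-1],
  [4.4,1.85,0,5,-1],
  [5.3,2.2,0,6,-1],
  [6.2,2.6,0,7,-1],
  [7.0,2.94,0,8,-1],
  [7.53,3.16,0,8.72,-1],
  [7.53,3.16,0,8.72,-1],
  [7.53,3.16,0,8.72,-1],
  [7.53,3.16,0,8.72,-1],
  [7.53,3.16,0,8.72,-1],
])

```text
time_s: 16.82
ee_pos: [441.2, 113.1, 159.7]
tool_rot: [[0.728, 0.686, -0.0], [0.686, -0.728, -0.0], [-0.0, 0.0, -1.0]]
wrist_force: [0.4, 0.7, -1.0]
grip_width: 85.5
grasp_force: 0.0
```

```bash
python3 -c "
from h import *
st()
im=viewer.read_camera('top')
w=blob(im,lambda h,s,v:(s<45)&(v>60),398,215,432,250,20)
cv2.imwrite('pics/w5.png',w)
crop('side','s5',200,160,150,110,5)"
```

```text
t 16.82 [441.2 113.1 159.7] yaw 43.28 w 85.5 F 0.0
[ 443.5 -292.1] lobe 11.9 axis 110.6 [57.9 59.8]
```

View pics/w5.png

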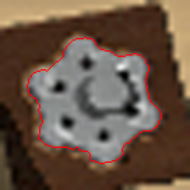

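Request:
arm_command([
  [0,0,0.8,0,-1],
  [0,0,1.7,0,-1],
  [0,0,2.4,0,-1],
  [0,0,2.65,0,-1],
  [0,0,2.65,0,-1],
  [0,0,2.65,0,1],
  [0,0,2.65,0,1],
  [0,0,2.65,0,1],
  [0,0,2.65,0,1],
  [0,0,2.65,0,1],
  [0,0,2.65,0,1],
  [0,0,2.65,0,1],
  [0,0,2.65,0,1],
])

```text
time_s: 18.55
ee_pos: [442.0, 114.2, 28.6]
tool_rot: [[0.727, 0.686, 0.002], [0.686, -0.727, 0.0], [0.002, 0.001, -1.0]]
wrist_force: [-0.8, 0.1, 8.3]
grip_width: 32.4
grasp_force: 79.1
```

```bash
python3 -c "
from h import *
st()
go(616.5,-281.3,140,-7.5)"
```

```text
t 18.55 [442.  114.2  28.6] yaw 43.35 w 32.4 F 79.1
inc [-2.892  8.148 -2.229] twist 6.357
```

Request:
arm_command([
  [0,0,-0.6,0,1],
  [0,0,-1.4,0,1],
  [-0.15,0.4,-2.1,0,1],
  [-0.4,1.1,-2.25,0.7,1],
  [-0.7,1.9,-2.25,1.4,1],
  [-0.95,2.7,-2.25,2.1,1],
  [-1.25,3.5,-2.25,2.8,1],
  [-1.5,4.3,-2.25,3.5,1],
  [-1.8,5.1,-2.25,4.2,1],
  [-2.1,5.9,-2.25,4.9,1],
  [-2.35,6.7,-2.25,5.6,1],
  [-2.65,7.5,-2.25,6.1,1],
  [-2.8,8.0,-2.25,6.35,1],
  [-2.88,8.16,-2.25,6.35,1],
  [-2.88,8.16,-2.25,6.35,1],
  [-2.88,8.16,-2.25,6.35,1],
  [-2.88,8.16,-2.25,6.35,1],
])

```text
time_s: 20.68
ee_pos: [616.1, -280.3, 140.0]
tool_rot: [[0.992, -0.129, -0.0], [-0.129, -0.992, 0.0], [-0.001, -0.0, -1.0]]
wrist_force: [-0.4, 0.4, -1.5]
grip_width: 32.5
grasp_force: 80.2
```

```bash
python3 -c "
from h import *
st()
crop('side','s6',250,80,120,110,5)"
```

```text
t 20.68 [ 616.1 -280.3  140. ] yaw -7.39 w 32.5 F 80.2
```

View pics/s6.png

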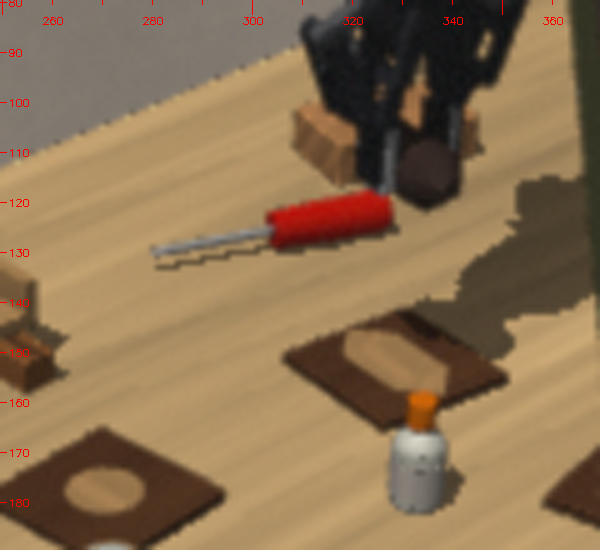

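Request:
arm_command([
  [0,0,0.8,0,1],
  [0,0,1.6,0,1],
  [0,0,1.98,0,1],
  [0,0,2.06,0,1],
  [0,0,2.06,0,1],
  [0,0,2.06,0,1],
  [0,0,2.06,0,0.4],
  [0,0,2.06,0,0],
  [0,0,2.06,0,-1],
  [0,0,2.06,0,-1],
  [0,0,2.06,0,-1],
  [0,0,1.2,0,-1],
  [0,0,0.2,0,-1],
  [0,0,-0.4,0,-1],
  [0,0,-0.4,0,-1],
  [0,0,-0.4,0,-1],
])

```text
time_s: 22.72
ee_pos: [615.8, -281.2, 158.9]
tool_rot: [[0.992, -0.13, -0.001], [-0.13, -0.992, 0.001], [-0.001, -0.001, -1.0]]
wrist_force: [0.0, -0.7, 0.0]
grip_width: 85.2
grasp_force: 0.0
```

```bash
python3 -c "
from h import *
st()
go(431.6,-95.5,160,90)"
```

```text
t 22.73 [ 615.8 -281.2  158.9] yaw -7.46 w 85.2 F 0.0
inc [-4.134 -3.204 -0.022] twist -12.182
```

Request:
arm_command([
  [-0.4,-0.3,0,-1.2,-1],
  [-0.9,-0.7,0,-2.4,-1],
  [-1.5,-1.15,0,-3.6,-1],
  [-2.1,-1.6,0,-4.8,-1],
  [-2.7,-2.1,0,-6,-1],
  [-3.3,-2.5,0,-7.2,-1],
  [-3.8,-2.9,0,-8.4,-1],
  [-4.15,-3.2,0,-9.6,-1],
  [-4.15,-3.2,0.6,-10.8,-1],
  [-4.15,-3.2,0.8,-12.0,-1],
  [-4.15,-3.2,1.2,-12.19,-1],
  [-4.15,-3.2,1.9,-12.19,-1],
  [-4.15,-3.2,2.2,-12.19,-1],
  [-4.15,-3.2,2.2,-12.19,-1],
  [-4.15,-3.2,2.2,-12.19,-1],
  [-4.15,-3.2,2.2,-12.19,-1],
])

```text
time_s: 24.72
ee_pos: [431.9, -96.1, 50.3]
tool_rot: [[-0.001, 1.0, 0.001], [1.0, 0.001, -0.0], [-0.0, 0.001, -1.0]]
wrist_force: [-0.1, -1.2, -0.3]
grip_width: 85.4
grasp_force: 0.0
```

```bash
python3 -c "
from h import *
st()
im=viewer.read_camera('top')
w=blob(im,lambda h,s,v:v<52,398,152,417,188,25)
w2=cv2.resize(im[145:195,385:435,::-1],(570,570),interpolation=cv2.INTER_CUBIC)
cv2.imwrite('pics/q7.png',w2)"
```

```text
t 24.73 [431.9 -96.1  50.3] yaw 90.06 w 85.4 F 0.0
[ 615.6 -282.6] lobe -29.3 axis 175.7 [41.2 78.3]
```

View pics/q7.png

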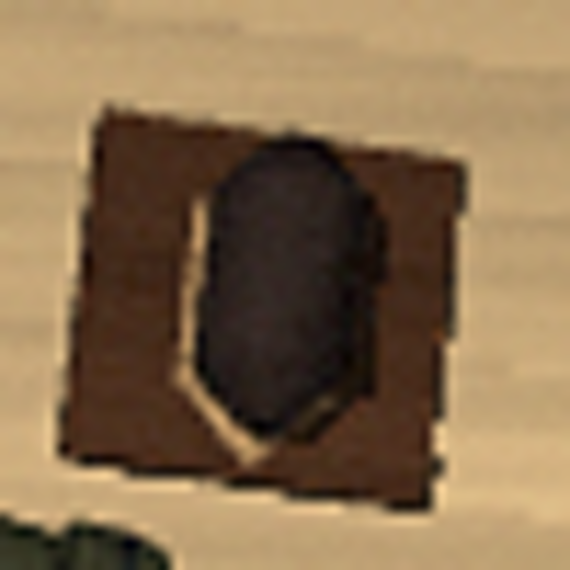

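Request:
arm_command([
  [0,0,0.35,0,-1],
  [0,0,0.5,0,-1],
  [0,0,0.5,0,-1],
  [0,0,0.5,0,1],
  [0,0,0.5,0,1],
  [0,0,0.5,0,1],
  [0,0,0.5,0,1],
  [0,0,0.5,0,1],
  [0,0,0.5,0,1],
  [0,0,0.5,0,1],
  [0,0,0.5,0,1],
  [0,0,0.5,0,1],
], newtons=50)

```text
time_s: 26.28
ee_pos: [431.7, -96.0, 25.5]
tool_rot: [[-0.001, 1.0, 0.001], [1.0, 0.001, -0.0], [-0.0, 0.001, -1.0]]
wrist_force: [-0.5, 0.5, 6.7]
grip_width: 33.5
grasp_force: 49.0
```

```bash
python3 -c "
from h import *
st()
a=at('top',410.1,156.2,25);b=at('top',407.7,182.8,25);print(a,b,(a+b)/2,a-b)
go(630.3,-81,140,90)"
```

```text
t 26.27 [431.7 -96.   25.5] yaw 90.07 w 33.5 F 49.0
[ 654.82408961 -284.95083584] [ 579.76386892 -276.70139587] [ 617.29397926 -280.82611586] [75.06022069 -8.24943997]
inc [ 0.296  3.972 -2.29 ] twist 0.008
```

Request:
arm_command([
  [0,0,-0.6,0,1],
  [0,0,-1.4,0,1],
  [0.05,0.5,-2.1,0,1],
  [0.1,1.3,-2.3,0,1],
  [0.15,2.1,-2.3,0,1],
  [0.2,2.9,-2.3,0,1],
  [0.25,3.6,-2.3,0,1],
  [0.3,3.97,-2.3,0,1],
  [0.3,3.97,-2.0,0,1],
  [0.3,3.97,-1.3,0,1],
  [0.3,3.97,-0.6,0,1],
  [0.3,3.97,-0.25,0,1],
  [0.3,3.97,-0.19,0,1],
  [0.3,3.97,-0.19,0,1],
  [0.3,3.97,-0.19,0,1],
])

```text
time_s: 28.15
ee_pos: [630.2, -80.9, 34.7]
tool_rot: [[-0.001, 1.0, 0.001], [1.0, 0.001, -0.0], [-0.0, 0.001, -1.0]]
wrist_force: [1.2, 0.6, -0.6]
grip_width: 33.1
grasp_force: 54.9
```

Request:
arm_command([
  [0,0,0.015,0,1],
  [0,0,0.015,0,1],
  [0,0,0.015,0,0.4],
  [0,0,0.015,0,0],
  [0,0,0.015,0,-1],
  [0,0,0.015,0,-1],
  [0,0,0.015,0,-1],
  [0,0,-0.8,0,-1],
  [0,0,-1.8,0,-1],
  [0,0,-2.6,0,-1],
  [0,0,-2.6,0,-1],
  [0,0,-2.6,0,-1],
])

```text
time_s: 29.65
ee_pos: [629.4, -80.6, 163.9]
tool_rot: [[-0.001, 1.0, -0.001], [1.0, 0.001, 0.0], [0.0, -0.001, -1.0]]
wrist_force: [-0.6, -0.6, 0.2]
grip_width: 85.4
grasp_force: 0.0
```

```bash
python3 -c "
from h import *
st();go(445.8,307,164.3,180)"
```

```text
t 29.65 [629.4 -80.6 163.9] yaw 90.06 w 85.4 F 0.0
inc [ 7.757 -3.663 -0.008] twist -11.242
```

Request:
arm_command([
  [0.7,-0.35,0,-1.2,-1],
  [1.5,-0.7,0,-2.4,-1],
  [2.3,-1.1,0,-3.6,-1],
  [3.1,-1.5,0,-4.8,-1],
  [3.9,-1.9,0,-6,-1],
  [4.7,-2.25,0,-7.2,-1],
  [5.5,-2.65,0,-8.4,-1],
  [6.3,-3.0,0,-9.6,-1],
  [7.1,-3.4,0,-10.8,-1],
  [7.72,-3.71,0,-11.25,-1],
  [7.72,-3.71,0,-11.25,-1],
  [7.72,-3.71,0,-11.25,-1],
  [7.72,-3.71,0,-11.25,-1],
])

```text
time_s: 31.28
ee_pos: [444.2, 304.0, 163.6]
tool_rot: [[-1.0, 0.0, -0.001], [0.0, 1.0, -0.001], [0.001, -0.001, -1.0]]
wrist_force: [0.1, 0.2, -0.4]
grip_width: 85.2
grasp_force: 0.0
```

```bash
python3 -c "
from h import *
st()
crop('top','t8',300,145,150,112,5)
im=viewer.read_camera('top')
blob(im,lambda h,s,v:(s<85)&(v>100),322,150,348,178,20)"
```

```text
t 31.27 [444.2 304.  163.6] yaw 179.98 w 85.2 F 0.0
[630. -80.] lobe -7.3 axis 134.7 [34.6 35.7]
```

View pics/t8.png

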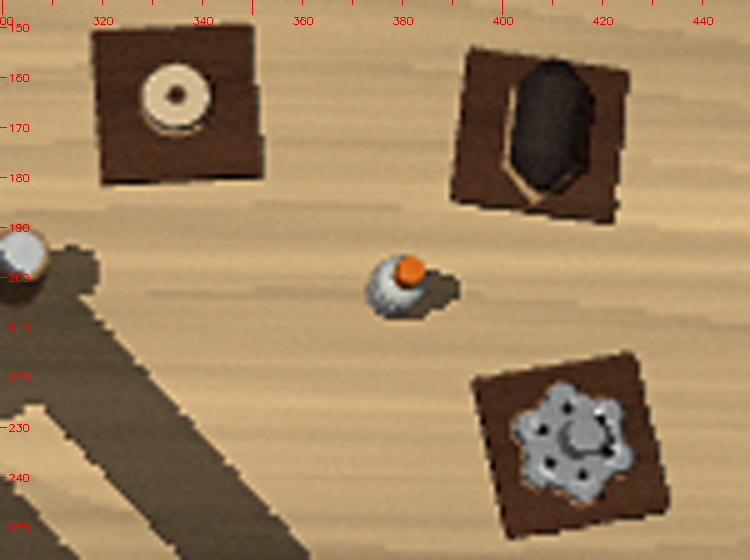

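Request:
arm_command([
  [0,0,0.9,0,-1],
  [0,0,1.7,0,-1],
  [0,0,2.3,0,-1],
  [0,0,2.4,0,-1],
  [0,0,2.4,0,-1],
  [0,0,2.4,0,1],
  [0,0,2.4,0,1],
  [0,0,2.4,0,1],
  [0,0,2.4,0,1],
  [0,0,2.4,0,1],
  [0,0,2.4,0,1],
  [0,0,2.4,0,1],
  [0,0,2.4,0,1],
  [0,0,2.3,0,1],
  [-0.025,0.03,2.25,0,1],
  [-0.025,0.03,2.25,0,1],
  [-0.025,0.03,2.25,0,1],
  [-0.025,0.03,2.38,0,1],
  [-0.025,0.03,2.38,0,1],
  [-0.025,0.03,2.38,0,1],
], newtons=60)

```text
time_s: 33.88
ee_pos: [445.6, 306.8, 45.7]
tool_rot: [[-1.0, -0.001, 0.001], [-0.001, 1.0, 0.0], [-0.001, 0.0, -1.0]]
wrist_force: [-1.1, -1.3, 5.9]
grip_width: 38.1
grasp_force: 60.8
```

Request:
arm_command([
  [0,0,0,0,0.3],
  [0,0,0,0,-0.2],
  [0,0,0,0,-1],
  [0,0,0,0,-1],
  [0,0,0,0,-1],
  [0,0,-0.8,0,-1],
  [0,0,-1.8,0,-1],
  [0,0,-2.8,0,-1],
  [0,0,-3.5,0,-1],
  [-4,-4,-3.5,0,-1],
  [-4,-4,-3.5,0,-1],
  [-4,-4,-3.5,0,-1],
  [-4,-4,-3.5,0,-1],
  [-4,-4,-3.5,0,-1],
  [-4,-4,-3.5,0,-1],
  [-4,-8,-3.5,0,-1],
  [-4,-8,-3.5,0,-1],
  [-4,-8,-3.5,0,-1],
  [-4,-8,-3.5,0,-1],
  [-4,-8,-3.5,0,-1],
])

```text
time_s: 36.38
ee_pos: [645.1, -92.9, 220.2]
tool_rot: [[-1.0, 0.0, -0.001], [0.0, 1.0, 0.001], [0.001, 0.001, -1.0]]
wrist_force: [-0.1, 0.0, -0.5]
grip_width: 85.3
grasp_force: 0.0
```

```bash
python3 -c "
from h import *
st()
crop('top','t9',160,130,270,150,2.9)
im=viewer.read_camera('top')
blob(im,lambda h,s,v:(s<110)&(v>70),183,216,197,230,44)"
```

```text
t 36.38 [645.1 -92.9 220.2] yaw 179.99 w 85.3 F 0.0
[446.4 307.8] lobe -16.5 axis 89.8 [16.5 19. ]
```

View pics/t9.png

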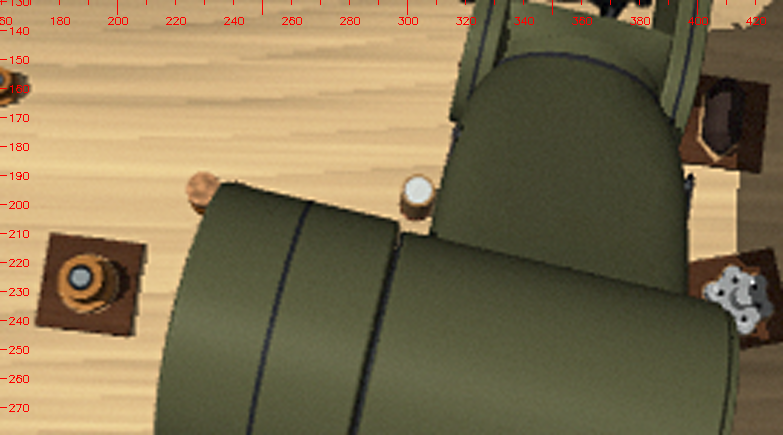

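The eyecup now reads (446.4, 307.8) against its inlay at (446.6, 306.8). All four parts are seated, the jar and tube are where they were, and the arm is clear and raised.

```bash
python3 -c "
from bench import job_done
print(job_done())"
```

```text
the job is handed in; nothing more can be done
None
```

I handed the job in at about 36 s: the eyecup, wheel, quartz and spacer are each on their matching board, right way up, within about 2 mm of centre by the top camera (quartz lengthwise within about 1–2°), and the jar and tube were not moved.

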